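# Ready the ultrasonic cleaner for filling

## Task

Get the emptied ultrasonic cleaner ready to be filled: shut its drain valve fully by turning the star handle clockwise (seen from above) to its stop, and hang the wire basket inside the tank with its bent lip hooked right down over the rim, on whichever side suits you. Lower the basket on gently rather than dropping it, let go of it, and leave everything else on the bench where it is.

Things in the scene. Friction and masses are not known exactly. Their poses are not given: they have to be found in the camera images.
- tank_rim (a point): Centre of the mouth of the cleaner's open, empty tank, at rim-top height (170 mm). z up; x across the tank (the front panel with knobs is on -x), y along it towards the drain valve. Inside 110 (x) x 200 (y) mm, vertical walls, floor 90 mm below the rim. Rim 10 mm thick all round, 24 mm above the deck, free outside. Housing 164 x 254 mm, fixed.
- drain_valve (a joint): Turn of the drain valve's star handle in rad: 0 = shut, against its stop; it grows as the handle is turned counter-clockwise seen from above (open), at most 4.6. Stiff: turning takes 0.12 N m (3 to 4 N at mid-arm), and it stays where it is left.
- valve_hub (a point): Centre of the black star handle, on its upright axis at mid-height of its arms: 204 mm from tank_rim along its y, 126 mm above the bench. Four level round arms at right angles, 12 mm thick, reach 50 mm from the axis; hub 28 mm diameter, top 12 mm above this point. x and y lie along arms and turn with them. Free below the arms for 35 mm but for the stem. Housing's side is 77 mm from the axis.
- basket: Loose wire basket, 0.13 to 0.27 kg, 56 (x) x 92 (y) x 46 mm high, upright; origin under its centre, z up. On its -x side a steel back plate 64 mm wide, flush with that side, rises to 70 mm, bends 16 mm outwards (-x), then 14 mm down, splayed 18 degrees: a lip with a channel 16 mm wide at the top, 21 mm at its mouth. An upright wire handle carries a black grip.
- basket_grip (a point): Centre of the basket's black grip, a level bar 14 mm thick (basket x), 60 mm long (basket y), 16 mm high; 118 mm above the basket's underside and 2 mm to -x of its origin; axes as the basket. Free on both sides to be taken from above across its 14 mm.
- basket_lip (a point): Middle of the underside of the lip's flat top, centre of the channel that goes over the rim: 36 mm to -x of the basket's origin, 70 mm above its underside; axes as the basket. In the properly hung basket this point lies over the rim, level with its top.
- tray: Plain open steel tray without lip or handle, 62 x 82 x 30 mm, origin under its centre. Leave alone.
- pan: White plastic catch pan 110 x 100 x 28 mm under the drain outlet, origin under its centre. Leave alone.
- tank_cover: Steel cover of the cleaner, 146 x 236 x 14 mm with a bar handle up to 36 mm, lying on the bench, origin under its centre. Leave alone.
- board: Circuit board 95 x 140 mm with components up to 26 mm high, origin under its centre. Leave alone.
- screwdriver: Screwdriver, 180 mm long, 26 mm thick, lying along its x, origin under its middle. Leave alone.
- brush: Flat cleaning brush, 170 mm long, 42 mm wide, 20 mm high, lying along its x, origin under its middle. Leave alone.
- solder_reel: Reel of solder, 60 mm diameter, 50 mm high, standing on its flange, origin under its centre. Leave alone.
- bottle: White bottle, 64 mm diameter, 170 mm high, origin under its centre. Leave alone.
Not all that is in view belongs to the job. What is shaped like the basket but orange or red is not meant.

How it is judged:
At the end, for the whole second after the job is handed in: Drain valve within 0.1 rad of shut. Basket released, at rest inside the tank, its lip's middle within 9 mm of a rim's centre line (clear of the corners) and 7 mm of its height, tilted under 0.16 rad. Other listed loose things within 30 mm (screwdriver, brush 40) of their start (value of joint drain_valve below 0.1 rad and z of basket_lip in the frame of tank_rim between -0.006 and 0.007 m and (((x of basket_lip in the frame of tank_rim between -0.069 and -0.051 m or x of basket_lip in the frame of tank_rim between 0.051 and 0.069 m) and y of basket_lip in the frame of tank_rim between -0.08 and 0.08 m) or ((y of basket_lip in the frame of tank_rim between -0.114 and -0.096 m or y of basket_lip in the frame of tank_rim between 0.096 and 0.114 m) and x of basket_lip in the frame of tank_rim between -0.035 and 0.035 m)) and x of basket in the frame of tank_rim between -0.045 and 0.045 m and y of basket in the frame of tank_rim between -0.09 and 0.09 m and angle between basket's own z axis and vertical below 0.16 rad and linear speed of basket below 0.02 m/s and angular speed of basket below 0.2 rad/s and distance of each of tray, pan, tank_cover, board, solder_reel, bottle from where it was at the start of the episode below 0.03 m and distance of each of screwdriver, brush from where it was at the start of the episode below 0.04 m); the robot touches nothing.
It fails at once if the basket is dropped onto the rim (comes down the last 30 mm faster than 0.35 m/s) (z of basket_lip in the frame of tank_rim between -0.002 and 0.03 m and x of basket_lip in the frame of tank_rim between -0.09 and 0.09 m and y of basket_lip in the frame of tank_rim between -0.13 and 0.13 m and linear speed of basket above 0.35 m/s).
It fails at once if the basket is forced onto the cleaner (contact force over 40 N) (contact force between basket and cleaner above 40 N).
It fails at once if another listed thing is pushed aside (over 30 mm; screwdriver and brush 40 mm) (distance of any of tray, pan, tank_cover, board, solder_reel, bottle from where it was at the start of the episode above 0.03 m or distance of any of screwdriver, brush from where it was at the start of the episode above 0.04 m).
It also fails if it takes over 61 s, if anything falls off the work surface, if the arm or the gripper's body presses on something with over 40 N, if the wrist force passes 120 N, or if a joint passes its speed limit or range.

## Robot

A 6-joint arm with a two-finger parallel gripper is mounted at the origin on the work surface. World frame = base frame: x ahead of the robot, y to its left, z up, the work surface at z = 0. Lengths are in m, angles in rad, forces in N, time in s.
With the tool pointing down it reaches from about 0.375 to 0.925 m from the base axis. Payload 5.7 kg.
Tool frame: the origin (TCP) lies at the centre of the arm's flange, where the gripper is bolted on; the fingertips stand 173 mm ahead of it and the grasp point (between the pads) lies 155 mm ahead of it (ctrl.grip_depth is the distance from the TCP to the grasp point, in m); z points along the fingers, y is the line along which they close (so a half turn about z gives the same grasp; the last joint's range is limited). The gripper opens to 85 mm and grips with 20 to 120 N. Pads are 22 mm wide; open, the fingers measure 114 mm over their backs; the gripper's body (76 mm by 85 mm) begins 54 mm behind the grasp point. The pads swing forward as they close: fully open they stand 13 mm farther back than shut.
Start: joints at [0.991, 0.359, 1.51, -0, 1.272, -0.115], TCP at [0.269, 0.536, 0.405] pointing down, gripper open.
Joint ranges: [-2.97, 2.97], [-1.01, 2.36], [0.21, 2.38], [-0.96, 4.11], [0.2, 2.71], [-2.98, 2.98]. Speed limits (rad/s): [2.39, 2.39, 3.14, 3.14, 3.14, 3.14].

## Interface

Orientations are given as [roll, pitch, yaw] about the fixed x, y, z axes, in that order (R = Rz(yaw) Ry(pitch) Rx(roll)).
In Python, from bench import ctrl gives the robot as it stands. The module is installed in compiled form; this text tells all that it offers.
- The arm moves only by the tool carry_out, never from a script. Its arguments are lists of equal length, an entry for each row: "translation": the shift along the tool's x, y, z in m, a list of three; "yaw": the turn about the tool's z in degrees; "fingers": the closure, from -1 (fully open) to 1 (shut). In form: {"translation": [[x, y, z], ...], "yaw": [yaw, ...], "fingers": [fingers, ...]}. A call has 1 to 12 rows; each row is the pose to reach, as a shift and turn from the pose commanded when the call began, along the tool's axes at that moment; what a row does not reach only later rows make up. A row lasts 1/10 s, in which the tool goes at most 50 mm and 8.59 degrees, less where a joint would pass 70% of its speed; a pose out of reach is approached as far as the arm can. A call with a gripper value outside its range is refused whole. The fingers move at their own pace and stop on an object; "force" is the grip in N (left out, the last holds). Time passes only in rows, so rows that repeat a pose let the fingers close. It gives the time, the measured TCP pose, the force, the opening and the grip force at its end, in the units of the state.
- ctrl.observe(): the state, without advancing time (a new reading comes with each control period).
- ctrl.capture(name): name is "side" or "top" or "wrist"; returns a dict with "image" (384x512x3 uint8, blue, green, red), "camera_matrix" (3x3 intrinsics, pixels), "view" (4x4, takes a point from world to camera coordinates). Camera axes: x right, y up, looking along -z (the intrinsics and any distortion apply to the point x, -y, -z); pixel columns grow to the right and rows downward; lengths in m; the calibration is good to about 2 mm. A picture is of the moment at which its call begins. There is no depth.
- ctrl.job_done(): hands the job in; it is judged then, once.
The state is a dict: "time": time; "joint_positions": joint angles; "dq": joint speeds; "tau": joint torques, N m; "tool_pos": TCP position; "tool_rot": TCP orientation; "wrist_force": force on the tool from outside, world axes, zero at the start; "moment": the same for the moment, N m; "opening": opening from 0.0 (shut) to 1.0 (fully open); "grip_force": force on a finger pad.
Only numpy, scipy, OpenCV 4.12 (cv2) and the standard library are available. Lean on these libraries where they do the work, as an engineer would, in place of code of your own. Each camera call takes 0.05 s, during which the arm holds its last target. There are 200 camera calls.

## Working session

There is one attempt and no reset: what is moved stays moved. The work goes in short steps, Python scripts to look and compute and a tool call to move; the robot and the scene stay as the last step left them, time stands still between calls to the robot, and variables do not carry over. Pictures are saved under pics/ and viewed, at most 10 in all, crops included, and the job is handed in when it is done.

Besides the shell and the picture viewer there is one more tool, called after "Call:" as name([rows], argument=value, ...), one row to a line, values as JSON. carry_out: Moves the arm, as the interface text tells. Its arguments: {"type":"object","properties":{"translation":{"type":"array","items":{"type":"array","items":{"type":"number"}}},"yaw":{"type":"array","items":{"type":"number"}},"fingers":{"type":"array","items":{"type":"number"}},"force":{"type":"number"}},"required":["translation","yaw","fingers"]}

```bash
mkdir -p pics; cat > h.py <<'E'
import numpy as np, cv2
from bench import ctrl
def cap(n,f=None):
    c=ctrl.capture(n)
    if f: cv2.imwrite('pics/'+f,c['image'])
    np.savez('pics/'+n+'.npz',**c); return c
def load(n): return np.load('pics/'+n+'.npz')
def ray(c,u,v):
    V=np.array(c['view']);K=np.array(c['camera_matrix'])
    d=np.linalg.inv(K)@[u,v,1]; d=np.array([d[0],-d[1],-d[2]])
    R=V[:3,:3]; return -R.T@V[:3,3], R.T@d
def plane(c,u,v,z):
    o,d=ray(c,u,v); return o+d*(z-o[2])/d[2]
def proj(c,p):
    V=np.array(c['view']);K=np.array(c['camera_matrix'])
    q=V[:3,:3]@np.array(p)+V[:3,3]; q=K@[q[0],-q[1],-q[2]]; return q[:2]/q[2]
E
python3 - <<'E'
from h import *
a=cap('top','top0.png');b=cap('side','side0.png')
for c in (a,b): print(ray(c,256,192),c['camera_matrix'])
s=ctrl.observe();print(s)
E
```

```text
(array([0.28557681, 0.0089498 , 1.31599951]), array([ 0.19819807, -0.00360238, -0.98017193])) [[390.71236874   0.         255.33953827]
 [  0.         390.71236874 189.87380975]
 [  0.           0.           1.        ]]
(array([ 0.44494704, -1.44028572,  1.26049281]), array([ 0.05614898,  0.77367543, -0.6312764 ])) [[496.89784934   0.         261.17097324]
 [  0.         496.89784934 186.37882692]
 [  0.           0.           1.        ]]
{'time': 0.1, 'joint_positions': array([ 9.90868355e-01,  3.59472940e-01,  1.51130868e+00, -1.65886433e-05,
        1.27251358e+00, -1.15066323e-01]), 'dq': array([ 0.00079008, -0.00140759, -0.00273824, -0.00044538, -0.00036325,
        0.00048372]), 'tau': array([-5.40825276e-04, -5.28652954e+01, -2.79347903e+01, -5.04345621e-05,
        4.92155756e-03,  8.54458904e-06]), 'tool_pos': array([0.26879728, 0.53606899, 0.40391951]), 'tool_rot': array([-3.13989955e+00, -1.79730394e-04,  2.67673574e+00]), 'wrist_force': array([-0.8192957 , -0.49399498,  0.1035704 ]), 'moment': array([-0.01717967,  0.01010994, -0.01878517]), 'grip_force': 0.0, 'opening': 0.9992510835657055}
```

View pics/top0.png

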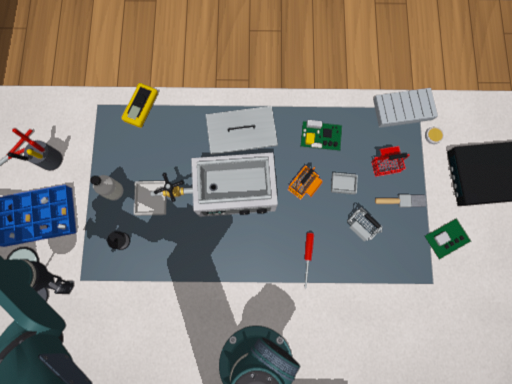

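View pics/side0.png

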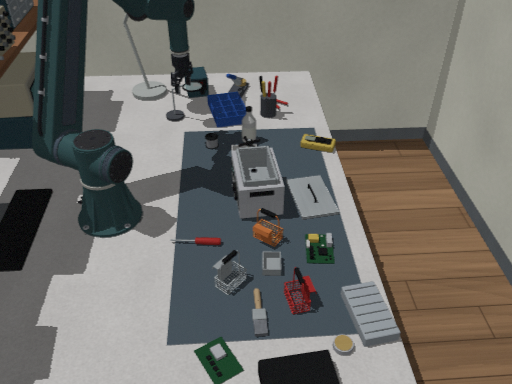

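The top view shows the cleaner at about (234,184), with the star handle at (170,187) and the steel basket at (365,222). In the side view the basket is at (231,275). I'll zoom in on these.

```bash
python3 - <<'E'
from h import *
a=load('top')['image'];b=load('side')['image']
z=lambda im,x,y,w,h,s:cv2.resize(im[y:y+h,x:x+w],None,fx=s,fy=s,interpolation=cv2.INTER_CUBIC)
o=np.zeros((600,800,3),np.uint8)
def put(x,y,i): o[y:y+i.shape[0],x:x+i.shape[1]]=i
put(0,0,z(a,140,145,150,75,5)[:, :750]); # 750x375
o[375:]=0
put(0,376,z(a,340,196,50,44,5)); put(260,376,z(b,208,245,50,44,5)); put(520,376,z(b,225,125,56,44,5))
cv2.imwrite('pics/z1.png',o)
E
```

```text
(no output)
```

View pics/z1.png

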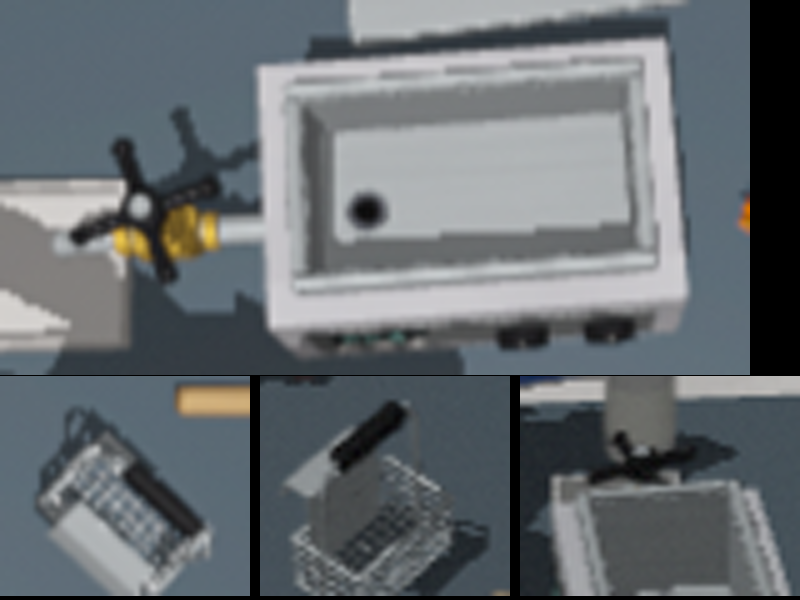

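The crops show the rim's outer corners, the star handle with its hub at zoom (142,208), and the basket's black grip. The grip runs from zoom (130,470) to (203,527), and the lip lies to its lower left. Next I turn these into positions.

```bash
python3 - <<'E'
from h import *
a=load('top');b=load('side')
T=lambda x,y,z:plane(a,140+x/5-.4,145+y/5-.4,z)
c=np.array([T(x,y,.17) for x,y in [(287,85),(645,60),(657,265),(297,292)]])
print('rim',c.round(4).tolist(),c.mean(0).round(4)); y=c[0]-c[1]+c[3]-c[2]; print('lens',[np.linalg.norm(c[i]-c[i-1]).round(3) for i in range(4)],'yaw y-axis',np.degrees(np.arctan2(-y[0],y[1])))
yh=y/np.linalg.norm(y); print('hub pred',c.mean(0)+yh*.204)
# sub-pixel hub and arms
h=T(142,208,.126+.006);print('hub',h)
for p in [(122,147),(215,185),(165,278),(78,238)]:
    d=T(*p,.126)-h; print('arm',np.degrees(np.arctan2(d[1],d[0])).round(1),np.linalg.norm(d).round(4))
def blob(c,x0,x1,y0,y1,th):
    im=c['image'][y0:y1,x0:x1].max(2); m=(im<th).astype('uint8')
    n,l,s,ce=cv2.connectedComponentsWithStats(m); i=1+s[1:,4].argmax()
    ys,xs=np.nonzero(l==i); r=cv2.minAreaRect(np.c_[xs,ys].astype(np.float32)); print(s[i],r)
    return ce[i]+[x0,y0],cv2.boxPoints(r)+[x0,y0]
ga,ba=blob(a,358,385,208,232,45); gb,bb=blob(b,215,245,245,268,45)
print(ga,gb)
o1,d1=ray(a,*ga);o2,d2=ray(b,*gb)
A=np.c_[d1,-d2];t=np.linalg.lstsq(A,o2-o1,rcond=None)[0]
p,q=o1+d1*t[0],o2+d2*t[1];print('grip tri',p.round(4),q.round(4)); print('grip plane',plane(a,*ga,.124),plane(b,*gb,.12))
P=np.array([plane(a,*x,.126) for x in ba]);print(P.round(4).tolist())
for i in range(2):
    d=P[i+1]-P[i];print(np.linalg.norm(d),np.degrees(np.arctan2(d[1],d[0])))
B=lambda x,y,z:plane(a,340+x/5-.4,196+(y-376)/5-.4,z)
for q in [(50,532),(85,500),(160,575)]: print('lip',B(*q,.0705).round(4))
E
```

```text
rim [[0.6096, 0.185, 0.17], [0.6279, -0.0326, 0.17], [0.5008, -0.0402, 0.17], [0.482, 0.1739, 0.17]] [0.5551 0.0715 0.17  ]
lens [np.float64(0.128), np.float64(0.218), np.float64(0.127), np.float64(0.215)] yaw y-axis 4.905155046929705
hub pred [0.5376214  0.27477982 0.17      ]
hub [0.54026746 0.27742229 0.132     ]
arm 21.8 0.0438
arm -69.2 0.0468
arm -160.3 0.0459
arm 114.5 0.0443
[ 7  6 15 14 60] ((13.75, 12.25), (16.970561981201172, 3.535533905029297), 45.0)
[ 8  5 14 14 78] ((14.329412460327148, 11.717647552490234), (4.772469997406006, 16.269784927368164), 49.398704528808594)
[371.56666667 220.08333333] [229.3974359  256.65384615]
grip tri [ 0.4436 -0.3533  0.1167] [ 0.4413 -0.3536  0.1165]
grip plane [ 0.44261637 -0.35114422  0.124     ] [ 0.44133039 -0.35690771  0.12      ]
[[0.4563, -0.3295, 0.126], [0.4641, -0.3376, 0.126], [0.4275, -0.3725, 0.126], [0.4197, -0.3645, 0.126]]
0.01124374149939313 -45.79803566717824
0.05064405951517574 -136.3413063858452
lip [ 0.4273 -0.2959  0.0705]
lip [ 0.4481 -0.3192  0.0705]
lip [ 0.4006 -0.365   0.0705]
```

Call:
carry_out([
  [-0.04,-0.012,0],
  [-0.08,-0.024,0],
  [-0.12,-0.036,0],
  [-0.16,-0.05,0],
  [-0.2,-0.062,0],
  [-0.24,-0.075,0],
  [-0.28,-0.087,0],
  [-0.32,-0.1,0],
  [-0.345,-0.108,0],
  [-0.358,-0.1115,0],
  [-0.358,-0.1115,0],
  [-0.358,-0.1115,0],
], yaw=[-8,-16.5,-25,-33.5,-42,-50.5,-59,-67.5,-76,-84,-91,-93.3], fingers=[-0.5,-0.5,-0.5,-0.5,-0.5,-0.5,-0.5,-0.5,-0.5,-0.5,-0.5,-0.5])

```text
time: 1.3
tool_pos: [0.5394, 0.2754, 0.4041]
tool_rot: [3.141, -0.001, -1.975]
wrist_force: [-0.3, -0.0, 0.1]
opening: 0.75
grip_force: 0.0
```

```bash
python3 - <<'E'
from h import *
w=cap('wrist','w0.png'); s=ctrl.observe(); print(s['joint_positions'].round(3),s['tool_pos'].round(4))
print(proj(w,[.539,.276,.126]),proj(w,[.5551,.0715,.17]))
E
```

```text
[ 0.359  0.368  1.498 -0.     1.277 -2.379] [0.5391 0.2757 0.4041]
[255.59996498 189.02731025] [ 90.47323013 -85.21544642]
```

View pics/w0.png

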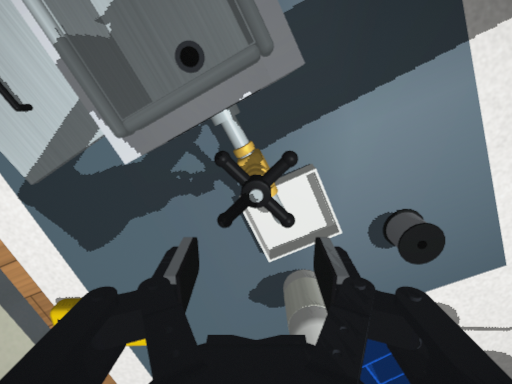

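The wrist view shows the hub at (256,194), close to the predicted (256,189). The arms are diagonal between the fingers, so I'll lower over it.

Call:
carry_out([
  [0,0,0.03],
  [0,0,0.06],
  [0,0,0.085],
  [0,0,0.1],
  [0,0,0.115],
  [0,0,0.126],
  [0,0,0.126],
], yaw=[0,0,0,0,0,0,0], fingers=[-0.5,-0.5,-0.5,-0.5,-0.5,-0.5,-0.5])

```text
time: 2.05
tool_pos: [0.5382, 0.276, 0.277]
tool_rot: [3.139, -0.002, -1.978]
wrist_force: [-0.7, -0.1, 0.2]
opening: 0.75
grip_force: 0.0
```

Call:
carry_out([
  [0,0,0],
  [0,0,0],
  [0,0,0],
  [0,0,0],
  [0,0,0],
  [0,0,0],
  [0,0,0],
  [0,0,0],
], yaw=[5,10,15,20,25,30,35,40], fingers=[-0.5,-0.5,-0.5,-0.5,-0.5,-0.5,-0.5,-0.5])

```text
time: 2.85
tool_pos: [0.5396, 0.2766, 0.2797]
tool_rot: [-3.141, 0.003, -2.68]
wrist_force: [1.4, 1.2, -1.3]
opening: 0.75
grip_force: 1.9
```

```bash
python3 - <<'E'
from h import *
s=ctrl.observe(); print({k:np.round(s[k],3).tolist() for k in ('joint_positions','tau','tool_pos','tool_rot','wrist_force','moment','dq')})
E
```

```text
{'joint_positions': [0.36, 0.5, 1.627, 0.0, 1.013, -1.673], 'tau': [-0.429, -57.076, -22.017, -0.14, 0.513, -1.021], 'tool_pos': [0.54, 0.277, 0.28], 'tool_rot': [-3.141, 0.003, -2.68], 'wrist_force': [1.427, 1.197, -1.265], 'moment': [0.188, -0.156, 0.16], 'dq': [0.001, -0.001, 0.001, 0.001, 0.0, 0.866]}
```

Call:
carry_out([
  [0,0,0],
  [0,0,0],
  [0,0,0],
  [0,0,0],
  [0,0,0],
  [0,0,0],
], yaw=[5,10,15,20,25,28], fingers=[-0.5,-0.5,-0.5,-0.5,-0.5,-0.5])

```text
time: 3.45
tool_pos: [0.5396, 0.2766, 0.2797]
tool_rot: [3.141, 0.002, 3.115]
wrist_force: [2.1, 1.8, -1.4]
opening: 0.751
grip_force: 1.8
```

```bash
cat > o.py <<'E'
from h import *
s=ctrl.observe(); print({k:np.round(s[k],3).tolist() for k in ('tau','tool_rot','wrist_force','moment','dq')})
E
python3 o.py
```

```text
{'tau': [-0.482, -56.931, -22.155, -0.147, 0.394, -0.252], 'tool_rot': [3.141, 0.002, 3.115], 'wrist_force': [2.072, 1.8, -1.421], 'moment': [0.215, -0.134, 0.165], 'dq': [-0.0, -0.001, -0.001, -0.0, 0.001, 0.492]}
```

Call:
carry_out([
  [0,0,0],
  [0,0,0],
  [0,0,0],
  [0,0,0],
  [0,0,0],
  [0,0,0],
], yaw=[5,10,15,20,25,28], fingers=[-0.5,-0.5,-0.5,-0.5,-0.5,-0.5])

```text
time: 4.05
tool_pos: [0.5395, 0.2767, 0.2797]
tool_rot: [3.14, 0.001, 2.626]
wrist_force: [0.4, 1.9, -0.5]
opening: 0.753
grip_force: 1.9
```

```bash
python3 o.py
```

```text
{'tau': [-0.784, -56.915, -22.199, -0.287, 0.354, -0.252], 'tool_rot': [3.14, 0.001, 2.626], 'wrist_force': [0.449, 1.876, -0.501], 'moment': [0.184, -0.017, 0.111], 'dq': [0.001, -0.001, 0.0, 0.0, 0.001, 0.492]}
```

Call:
carry_out([
  [0,0,0],
  [0,0,0],
  [0,0,0],
  [0,0,0],
  [0,0,0],
], yaw=[5,10,15,18,20], fingers=[-0.5,-0.5,-0.5,-0.5,-0.5])

```text
time: 4.55
tool_pos: [0.5395, 0.2767, 0.2797]
tool_rot: [3.139, 0.0, 2.279]
wrist_force: [0.2, 1.7, -1.6]
opening: 0.748
grip_force: 1.8
```

```bash
python3 o.py
```

```text
{'tau': [-0.98, -56.912, -22.197, -0.389, 0.352, -0.156], 'tool_rot': [3.139, 0.0, 2.279], 'wrist_force': [0.223, 1.654, -1.623], 'moment': [0.244, -0.106, 0.153], 'dq': [-0.001, 0.003, 0.001, -0.002, 0.001, 0.333]}
```

Still turning freely, so I'll continue.

Call:
carry_out([
  [0,0,0],
  [0,0,0],
  [0,0,0],
  [0,0,0],
  [0,0,0],
], yaw=[5,10,15,20,23], fingers=[-0.5,-0.5,-0.5,-0.5,-0.5])

```text
time: 5.05
tool_pos: [0.5395, 0.2768, 0.2797]
tool_rot: [3.139, -0.001, 1.876]
wrist_force: [0.6, 1.8, -0.4]
opening: 0.746
grip_force: 1.9
```

```bash
python3 o.py
```

```text
{'tau': [-1.195, -56.931, -22.138, -0.498, 0.391, -0.251], 'tool_rot': [3.139, -0.001, 1.876], 'wrist_force': [0.599, 1.8, -0.362], 'moment': [0.291, -0.028, 0.131], 'dq': [0.001, -0.0, 0.0, 0.0, 0.001, 0.493]}
```

Call:
carry_out([
  [0,0,0],
  [0,0,0],
  [0,0,0],
  [0,0,0],
  [0,0,0],
], yaw=[4,8,12,16,18], fingers=[-0.5,-0.5,-0.5,-0.5,-0.5])

```text
time: 5.55
tool_pos: [0.5395, 0.2768, 0.2797]
tool_rot: [3.14, -0.002, 1.562]
wrist_force: [0.6, 2.7, -1.5]
opening: 0.748
grip_force: 1.8
```

```bash
python3 o.py
```

```text
{'tau': [-1.287, -56.945, -22.068, -0.553, 0.438, -0.023], 'tool_rot': [3.14, -0.002, 1.562], 'wrist_force': [0.631, 2.738, -1.542], 'moment': [0.323, -0.101, 0.079], 'dq': [0.001, 0.002, -0.0, -0.0, -0.001, 0.319]}
```

Call:
carry_out([
  [0,0,0],
  [0,0,0],
  [0,0,0],
  [0,0,0],
  [0,0,0],
], yaw=[5,10,15,18,20], fingers=[-0.5,-0.5,-0.5,-0.5,-0.5])

```text
time: 6.05
tool_pos: [0.5395, 0.2769, 0.2797]
tool_rot: [3.14, -0.002, 1.214]
wrist_force: [1.0, 1.9, -0.3]
opening: 0.747
grip_force: 1.8
```

```bash
python3 o.py
```

```text
{'tau': [-1.333, -56.943, -21.956, -0.581, 0.503, -0.156], 'tool_rot': [3.14, -0.002, 1.214], 'wrist_force': [0.988, 1.912, -0.339], 'moment': [0.399, -0.063, 0.138], 'dq': [-0.001, 0.001, -0.001, 0.001, 0.0, 0.331]}
```

Call:
carry_out([
  [0,0,0],
  [0,0,0],
  [0,0,0],
  [0,0,0],
  [0,0,0],
], yaw=[5,10,15,18,20], fingers=[-0.5,-0.5,-0.5,-0.5,-0.5])

```text
time: 6.55
tool_pos: [0.5396, 0.2769, 0.2797]
tool_rot: [3.141, -0.003, 0.865]
wrist_force: [-0.3, 2.8, -1.0]
opening: 0.751
grip_force: 1.8
```

```bash
python3 o.py
```

```text
{'tau': [-1.32, -56.976, -21.869, -0.575, 0.567, -0.156], 'tool_rot': [3.141, -0.003, 0.865], 'wrist_force': [-0.303, 2.814, -0.992], 'moment': [0.393, -0.118, 0.15], 'dq': [0.001, 0.001, -0.002, 0.001, 0.001, 0.331]}
```

Call:
carry_out([
  [0,0,0],
  [0,0,0],
  [0,0,0],
  [0,0,0],
  [0,0,0],
], yaw=[5,10,15,18,20], fingers=[-0.5,-0.5,-0.5,-0.5,-0.5])

```text
time: 7.05
tool_pos: [0.5397, 0.277, 0.2797]
tool_rot: [3.141, -0.003, 0.518]
wrist_force: [1.3, 4.0, -1.7]
opening: 0.752
grip_force: 21.2
```

```bash
python3 o.py
```

```text
{'tau': [-3.168, -57.437, -21.723, -0.097, 0.778, 1.23], 'tool_rot': [3.141, -0.003, 0.518], 'wrist_force': [1.267, 3.961, -1.745], 'moment': [0.541, -0.165, 1.551], 'dq': [0.003, -0.001, -0.001, -0.007, 0.0, 0.315]}
```

Call:
carry_out([
  [0,0,0],
  [0,0,0],
  [0,0,0],
  [0,0,0],
  [0,0,0],
], yaw=[5,10,15,18,20], fingers=[-0.5,-0.5,-0.5,-0.5,-0.5])

```text
time: 7.55
tool_pos: [0.5391, 0.2782, 0.2798]
tool_rot: [3.134, -0.005, 0.204]
wrist_force: [1.1, 8.1, -2.4]
opening: 0.753
grip_force: 224.9
```

```bash
python3 o.py
```

```text
{'tau': [-20.675, -57.405, -21.398, 6.685, 1.153, 16.609], 'tool_rot': [3.134, -0.005, 0.204], 'wrist_force': [1.107, 8.053, -2.421], 'moment': [1.397, 0.059, 16.886], 'dq': [0.006, 0.001, -0.0, -0.014, -0.001, 0.307]}
```

The handle hit its stop: the moment rose to 17 N m. I'll back off to mid-gap and lift.

Call:
carry_out([
  [0,0,0],
  [0,0,0],
  [0,0,0],
  [0,0,0],
  [0,0,0],
  [0,0,-0.03],
  [0,0,-0.07],
  [0,0,-0.11],
  [0,0,-0.14],
  [0,0,-0.15],
  [0,0,-0.15],
], yaw=[-8,-16,-24,-32,-36,-36,-36,-36,-36,-36,-36], fingers=[-0.5,-0.5,-0.5,-0.5,-0.5,-0.5,-0.5,-0.5,-0.5,-0.5,-0.5])

```text
time: 8.65
tool_pos: [0.5394, 0.2764, 0.4309]
tool_rot: [3.14, -0.004, 0.797]
wrist_force: [-0.2, -0.7, -0.5]
opening: 0.752
grip_force: 0.0
```

```bash
python3 - <<'E'
from h import *
a=cap('top');w=cap('wrist')
o=np.zeros((400,800,3),np.uint8);o[:,:288]=cv2.resize(a['image'][150:225,150:204],(288,400));o[:384,288:]=w['image']
cv2.imwrite('pics/v1.png',o); print(proj(w,[.5395,.277,.126])); s=ctrl.observe();print(s['joint_positions'],s['tool_pos'],s['tool_rot'],s['wrist_force'])
E
```

```text
[255.90666207 178.53097862]
[ 3.59558908e-01  3.47586487e-01  1.46851148e+00 -8.36560260e-05
  1.32718335e+00  1.13341116e+00] [0.5385117  0.27601592 0.42761452] [-3.14095089e+00  1.56407105e-03  7.96964824e-01] [ 0.11577964  0.86091739 -0.42613681]
```

View pics/v1.png

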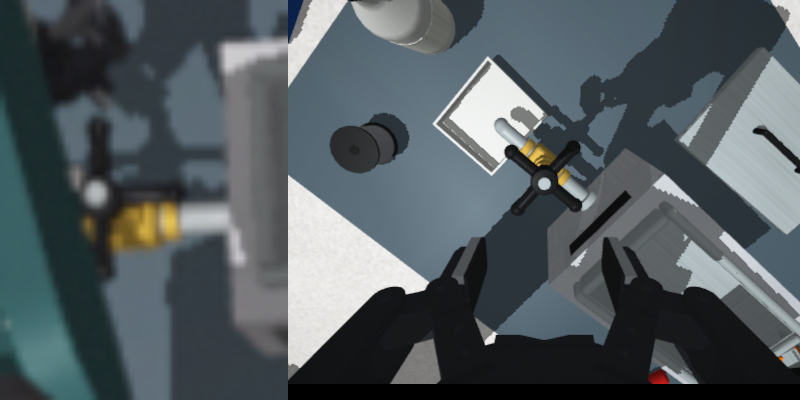

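The handle now sits with its arms along and across the pipe, and the hub is at (544,182) in the composite. On to the basket.

Call:
carry_out([
  [-0.02,0.015,0],
  [-0.055,0.04,0],
  [-0.093,0.067,0],
  [-0.131,0.094,0],
  [-0.169,0.121,0],
  [-0.207,0.148,0],
  [-0.245,0.176,0],
  [-0.283,0.203,0],
  [-0.321,0.23,0],
  [-0.359,0.258,0],
  [-0.397,0.285,0],
  [-0.43,0.309,0],
], yaw=[0,0,0,0,0,0,0,0,0,0,1,2.5], fingers=[-1,-1,-1,-1,-1,-1,-1,-1,-1,-1,-1,-1])

```text
time: 9.95
tool_pos: [0.4583, -0.2492, 0.4266]
tool_rot: [-3.138, 0.001, 0.752]
wrist_force: [0.6, 1.0, 0.7]
opening: 1.0
grip_force: 0.0
```

```bash
python3 - <<'E'
from h import *
w=cap('wrist','w2.png');a=cap('top');s=ctrl.observe();print(s['tool_pos'],s['tool_rot'])
print(proj(w,[.4425,-.3535,.118]))
E
```

```text
[ 0.45858228 -0.2515804   0.42667593] [-3.14008769e+00  2.37353790e-03  7.48039215e-01]
[315.16594676 248.17839705]
```

View pics/w2.png

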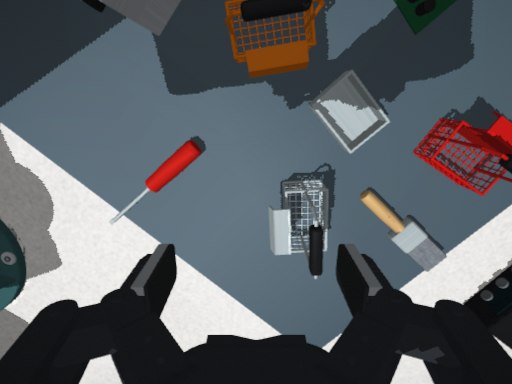

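The wrist view shows the grip at about (317,249), 2 px from where I predicted. The lip is on its left. I'll measure the angle and offset.

```bash
python3 - <<'E'
from h import *
w=load('wrist');im=w['image'][215:285,295:340].max(2)
n,l,st,ce=cv2.connectedComponentsWithStats((im<50).astype('uint8'));i=1+st[1:,4].argmax();print(st[i])
ys,xs=np.nonzero(l==i);r=cv2.minAreaRect(np.c_[xs,ys].astype(np.float32));B=cv2.boxPoints(r)+[295,215]
c=ce[i]+[295,215];P=np.array([plane(w,*b,.120) for b in B]);print(B.round(1).tolist())
for k in range(2):
    d=P[k+1]-P[k];print(np.linalg.norm(d).round(4),np.degrees(np.arctan2(d[1],d[0])))
for z in(.118,.122,.126):print(plane(w,*c,z).round(4))
# edges of top face: leftmost/rightmost per row at several rows
for y in range(228,272,6):
    x=np.nonzero(l[y-215]==i)[0]+295; print(y,x.min(),x.max(),end=' | ')
# lip corners white-plate mask
m=w['image'][195:265,262:295].min(2)>130
n,l,st,ce=cv2.connectedComponentsWithStats(m.astype('uint8'));i=1+st[1:,4].argmax()
ys,xs=np.nonzero(l==i);r=cv2.minAreaRect(np.c_[xs,ys].astype(np.float32));B=cv2.boxPoints(r)+[262,195];print(B)
P=np.array([plane(w,*b,.0708) for b in B]);print(P.mean(0))
for k in range(2):
    d=P[k+1]-P[k];print(np.linalg.norm(d).round(4),np.degrees(np.arctan2(d[1],d[0])))
E
```

```text
[ 14  10  14  50 614]
[[309.0, 225.0], [322.0, 225.0], [322.0, 274.0], [309.0, 274.0]]
0.0141 -46.77832399585667
0.0627 -132.58129653323337
[ 0.4416 -0.3549  0.118 ]
[ 0.4427 -0.3526  0.122 ]
[ 0.4438 -0.3503  0.126 ]
228 309 321 | 234 309 322 | 240 310 322 | 246 310 322 | 252 310 321 | 258 309 321 | 264 309 321 | 270 310 321 | [[268.85746765 208.00678825]
 [292.56561279 206.8778286 ]
 [294.79864502 253.77149963]
 [271.09049988 254.90045929]]
[ 0.41700098 -0.33155885  0.0708    ]
0.0296 -43.84778884522232
0.0673 -131.97788594586905
```

Call:
carry_out([
  [-0.03,0.023,0],
  [-0.06,0.046,0.01],
  [-0.078,0.06,0.04],
  [-0.0815,0.0634,0.075],
  [-0.0815,0.0634,0.09],
  [-0.0815,0.0634,0.09],
  [-0.0815,0.0634,0.09],
  [-0.0815,0.0634,0.09],
], yaw=[-4,-4,-4,-4,-4,-4,-4,-4], fingers=[-1,-1,-1,-1,-1,-1,-1,-1])

```text
time: 10.85
tool_pos: [0.4439, -0.3491, 0.3394]
tool_rot: [3.141, 0.0, 0.824]
wrist_force: [-1.0, -1.0, -0.4]
opening: 1.002
grip_force: 0.0
```

```bash
python3 - <<'E'
from h import *
s=ctrl.observe();print(s['tool_pos'],s['tool_rot'])
w=cap('wrist')
im=w['image'].max(2);x0,y0=proj(w,[.442,-.3535,.118]).astype(int);print(x0,y0)
y1=max(0,y0-60);c=im[y1:y0+60,x0-60:x0+60]
n,l,st,ce=cv2.connectedComponentsWithStats((c<50).astype('uint8'));i=l[y0-y1,60];print(st[i])
ys,xs=np.nonzero(l==i);r=cv2.minAreaRect(np.c_[xs,ys].astype(np.float32));B=cv2.boxPoints(r)+[x0-60,y1]
P=np.array([plane(w,*b,.124) for b in B]);print(B.round(1).tolist(),P.mean(0))
for k in range(2):
    d=P[k+1]-P[k];print(np.linalg.norm(d).round(4),np.degrees(np.arctan2(d[1],d[0])))
E
```

```text
[ 0.4439328  -0.34906599  0.3394222 ] [3.14059150e+00 8.52063344e-05 8.23962758e-01]
258 216
[  51   23   21   78 1312]
[[249.0, 179.0], [269.0, 179.0], [269.0, 256.0], [249.0, 256.0]] [ 0.44280284 -0.35358174  0.124     ]
0.0138 -42.765414177532406
0.0608 -131.89973136253676
```

Call:
carry_out([
  [-0.004,0.002,0.02],
  [-0.004,0.002,0.045],
  [-0.004,0.002,0.06],
  [-0.004,0.002,0.066],
  [-0.004,0.002,0.066],
  [-0.004,0.002,0.066],
  [-0.004,0.002,0.066],
  [-0.004,0.002,0.066],
  [-0.004,0.002,0.066],
  [-0.004,0.002,0.066],
  [-0.004,0.002,0.066],
  [-0.004,0.002,0.066],
], yaw=[0,0,0,0,0,0,0,0,0,0,0,0], fingers=[-1,-1,-1,-1,1,1,1,1,1,1,1,1], force=60)

```text
time: 12.1
tool_pos: [0.4426, -0.354, 0.2735]
tool_rot: [3.14, 0.0, 0.823]
wrist_force: [0.4, 0.4, 5.7]
opening: 0.153
grip_force: 60.1
```

Call:
carry_out([
  [0,0,-0.01],
  [0,0,-0.03],
  [0,0,-0.06],
  [0,0,-0.09],
  [0,0,-0.12],
  [0,0,-0.15],
  [0,0,-0.18],
  [0,0,-0.2],
  [0,0,-0.21],
  [0,0,-0.21],
  [0,0,-0.21],
], yaw=[0,0,0,0,0,0,0,0,0,0,0], fingers=[1,1,1,1,1,1,1,1,1,1,1])

```text
time: 13.2
tool_pos: [0.4419, -0.3533, 0.4817]
tool_rot: [-3.14, 0.0, 0.823]
wrist_force: [-0.4, -0.0, -0.6]
opening: 0.151
grip_force: 59.2
```

```bash
python3 - <<'E'
from h import *
s=ctrl.observe();print(s['tool_pos'],s['tool_rot'],s['opening'],s['grip_force'],s['wrist_force'],s['moment'])
a=cap('side','s3.png');w=cap('wrist','w3.png')
o=np.zeros((384,800,3),np.uint8);o[:,:512]=w['image'];o[:,512:]=cv2.resize(a['image'][130:322,150:294],(288,384));cv2.imwrite('pics/c3.png',o)
E
```

```text
[ 0.44187852 -0.3532849   0.48166643] [-3.13971426e+00  2.46413368e-05  8.23221410e-01] 0.15125930355003817 59.21570420265198 [-0.44326045 -0.04176809 -0.63957412] [ 0.03290046  0.00346025 -0.03871137]
```

View pics/c3.png

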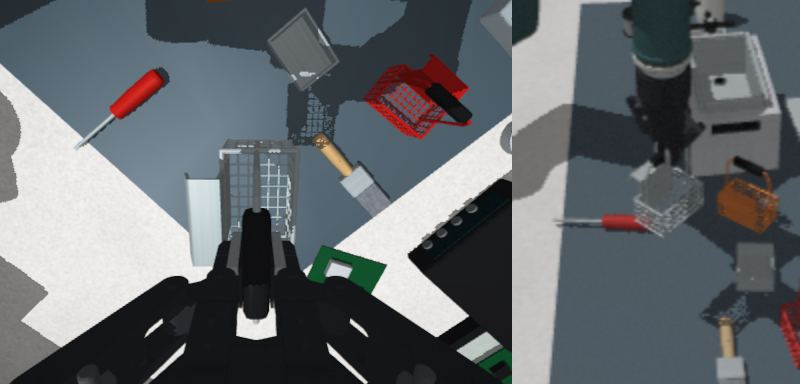

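The basket is held squarely: in the wrist view the lip is on the left and the plate upright. I'll carry it over the tank.

Call:
carry_out([
  [0.01,-0.006,0],
  [0.03,-0.018,0],
  [0.065,-0.039,0],
  [0.102,-0.062,0],
  [0.14,-0.085,0],
  [0.178,-0.108,0],
  [0.216,-0.131,0],
  [0.254,-0.154,0],
  [0.292,-0.177,0],
  [0.325,-0.197,0],
  [0.35,-0.212,0],
  [0.363,-0.22,0],
], yaw=[-1,-4,-8,-13,-18,-23,-28,-33,-38,-42,-45,-47], fingers=[1,1,1,1,1,1,1,1,1,1,1,1])

```text
time: 14.5
tool_pos: [0.5273, 0.0651, 0.482]
tool_rot: [-3.14, -0.001, 1.649]
wrist_force: [-0.5, -0.4, -1.6]
opening: 0.153
grip_force: 59.2
```

Call:
carry_out([
  [0.004,-0.006,0],
  [0.004,-0.006,0],
  [0.004,-0.006,0],
  [0.004,-0.006,0],
], yaw=[-0.7,-0.7,-0.7,-0.7], fingers=[1,1,1,1])

```text
time: 14.9
tool_pos: [0.5213, 0.0647, 0.4827]
tool_rot: [-3.142, 0.0, 1.654]
wrist_force: [0.4, -1.0, -1.1]
opening: 0.152
grip_force: 59.2
```

```bash
python3 - <<'E'
from h import *
s=ctrl.observe();print(s['tool_pos'],s['tool_rot'])
w=cap('wrist','w4.png');a=cap('top','t4.png');b=cap('side','s4.png')
o=np.zeros((600,800,3),np.uint8)
o[:384,:512]=w['image'];o[:300,512:]=cv2.resize(a['image'][145:220,190:262],(288,300));o[300:,512:]=cv2.resize(b['image'][145:220,220:292],(288,300))
# draw predicted rim, lip points for check
cv2.imwrite('pics/c4.png',o)
E
```

```text
[0.52127491 0.06467691 0.48271327] [-3.14153317e+00  4.87254552e-04  1.65396647e+00]
```

View pics/c4.png

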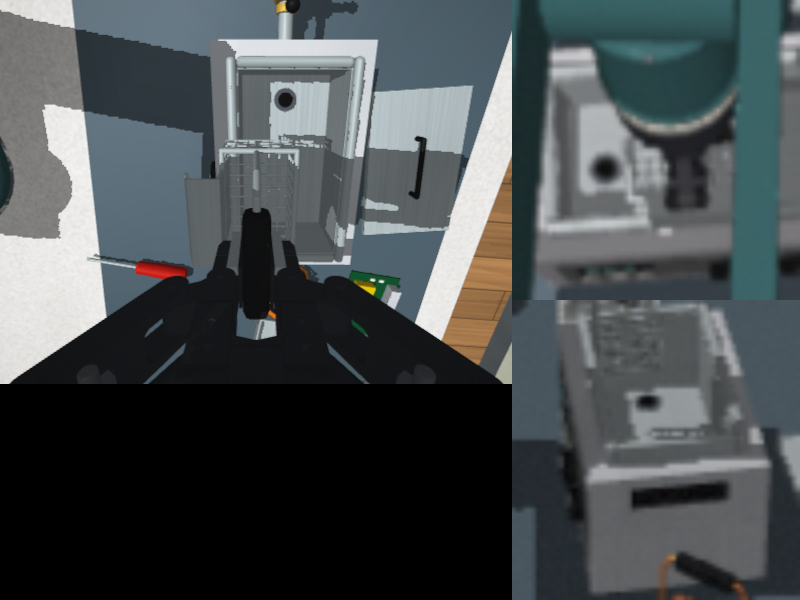

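The wrist view shows the tank's left (-x) rim from (231,65) to (235,138), the right rim at (360,60) to (342,255), and the lip at (187..219, 175..268). I'll measure both rims from edge profiles.

```bash
python3 - <<'E'
from h import *
w=load('wrist');g=cv2.cvtColor(w['image'],cv2.COLOR_BGR2GRAY).astype(int)
for y in (85,100,115,130): print(y,g[y,216:248].tolist())
for y in (85,130,150,200): print(y,g[y,325:375].tolist())
print('far rim col 300',g[50:80,300].tolist())
s=ctrl.observe();p=s['tool_pos'];psi=s['tool_rot'][2]
bx=np.array([np.sin(psi),-np.cos(psi),0]);by=np.array([np.cos(psi),np.sin(psi),0]) 
for t in (-.032,0,.032):
  for dx in (-.042,-.026): print('lip pred',proj(w,p+[0,0,-.155-.047]+bx*dx+by*t).round(1))
for y in (190,220,250): print(y,g[y,178:232].tolist())
E
```

```text
85 [115, 115, 115, 115, 115, 115, 115, 115, 115, 115, 141, 173, 195, 214, 203, 183, 172, 153, 134, 109, 115, 127, 101, 74, 74, 78, 92, 102, 103, 103, 105, 105]
100 [115, 115, 115, 115, 115, 115, 115, 115, 115, 115, 118, 162, 190, 204, 217, 204, 181, 163, 142, 120, 92, 92, 87, 74, 75, 74, 88, 100, 102, 102, 104, 103]
115 [115, 115, 115, 116, 115, 116, 116, 116, 115, 116, 116, 146, 176, 195, 214, 209, 185, 169, 152, 132, 105, 143, 136, 88, 75, 75, 84, 96, 99, 100, 103, 102]
130 [116, 116, 116, 116, 116, 116, 116, 116, 116, 117, 117, 119, 162, 188, 203, 209, 192, 174, 160, 141, 112, 91, 87, 80, 74, 74, 81, 94, 99, 100, 102, 101]
85 [196, 194, 192, 194, 152, 112, 113, 112, 112, 113, 112, 111, 112, 112, 113, 113, 111, 112, 111, 113, 113, 112, 112, 112, 112, 164, 152, 134, 117, 154, 189, 202, 213, 203, 179, 157, 140, 116, 108, 181, 213, 213, 213, 213, 213, 213, 207, 139, 50, 49]
130 [169, 130, 113, 112, 112, 114, 114, 114, 114, 114, 115, 114, 113, 113, 113, 115, 114, 113, 113, 113, 142, 153, 141, 141, 168, 184, 197, 210, 199, 179, 162, 152, 130, 140, 196, 218, 218, 218, 218, 218, 218, 160,
[... 810 characters left out ...]
06, 105, 106, 105, 106, 106, 106, 93, 87, 94, 97, 97, 98, 99, 99, 100, 101, 100, 99, 98, 98, 99, 98, 98, 98, 99, 101, 100, 100, 101, 100, 99, 98, 98, 99, 100, 99, 98, 98, 98, 99, 92, 81, 76, 76, 76, 81, 78, 74, 74, 75, 78, 86, 91]
220 [104, 104, 104, 105, 104, 104, 104, 104, 104, 97, 88, 92, 96, 97, 97, 98, 98, 98, 99, 99, 99, 99, 99, 98, 98, 99, 99, 100, 100, 100, 101, 100, 99, 98, 99, 99, 100, 100, 99, 99, 99, 99, 92, 81, 75, 75, 75, 82, 79, 73, 75, 74, 78, 86]
250 [102, 101, 102, 102, 101, 102, 101, 101, 101, 100, 101, 98, 88, 88, 94, 96, 97, 97, 97, 97, 99, 99, 99, 98, 98, 98, 99, 99, 99, 99, 99, 99, 99, 99, 99, 99, 99, 100, 89, 55, 25, 24, 23, 25, 24, 24, 25, 23, 24, 24, 27, 65, 81, 81]
```

```bash
python3 - <<'E'
from h import *
w=load('wrist');L=lambda x,y,z=.166:plane(w,x,y,z)
l=[L(230.9,85),L(231.5,100),L(232.2,115),L(232.6,130)];r=[L(358,85),L(353.3,130),L(349.8,150)]
for q in (l,r):
    d=q[0]-q[-1];print(np.round(q,4).tolist(),np.degrees(np.arctan2(-d[0],d[1])).round(2))
th=np.radians(4.9);X=np.array([np.cos(th),np.sin(th),0]);c=np.array([.5551,.0715,.17])
print([((p-c)@X).round(4) for p in l+r])
s=ctrl.observe();print(s['tool_pos'],s['tool_rot'],((s['tool_pos']-c)@X))
E
```

```text
[[0.4891, 0.1527, 0.166], [0.4904, 0.1391, 0.166], [0.4919, 0.125, 0.166], [0.4931, 0.1105, 0.166]] 5.48
[[0.6103, 0.1629, 0.166], [0.6141, 0.1206, 0.166], [0.6144, 0.1003, 0.166]] 3.76
[np.float64(-0.0588), np.float64(-0.0587), np.float64(-0.0584), np.float64(-0.0584), np.float64(0.0628), np.float64(0.063), np.float64(0.0616)]
[0.52144932 0.06493306 0.48276292] [3.14147132e+00 2.39362416e-04 1.65435145e+00] -0.03408862933376426
```

Call:
carry_out([
  [0,0.004,0],
  [0,0.009,0],
  [0,0.009,0.01],
  [0,0.009,0.025],
  [0,0.009,0.045],
  [0,0.009,0.06],
  [0,0.009,0.072],
  [0,0.009,0.08],
  [0,0.009,0.08],
  [0,0.009,0.08],
  [0,0.009,0.08],
], yaw=[0,0,0,0,0,0,0,0,0,0,0], fingers=[1,1,1,1,1,1,1,1,1,1,1])

```text
time: 16.15
tool_pos: [0.5307, 0.0665, 0.4035]
tool_rot: [3.14, 0.0, 1.656]
wrist_force: [0.9, 0.3, -1.3]
opening: 0.152
grip_force: 59.1
```

```bash
python3 - <<'E'
from h import *
w=cap('wrist');b=cap('side');s=ctrl.observe();print(s['tool_pos'],s['tool_rot'],s['wrist_force'])
g=cv2.cvtColor(w['image'],cv2.COLOR_BGR2GRAY).astype(int)
p=s['tool_pos'];psi=s['tool_rot'][2]
bx=np.array([np.sin(psi),-np.cos(psi),0]);by=np.array([np.cos(psi),np.sin(psi),0])
for t in (-.032,.032):
  for dx in (-.042,-.026): print('lip pred',proj(w,p+[0,0,-.155-.047]+bx*dx+by*t).round(1))
o=np.zeros((384,800,3),np.uint8);o[:,:420]=cv2.resize(w['image'][20:276,150:430],(420,384));o[:,420:]=cv2.resize(b['image'][140:217,210:286],(380,384))
cv2.imwrite('pics/c5.png',o)
E
```

```text
[0.53064614 0.06646922 0.40345659] [3.14011996e+00 2.29063066e-04 1.65579054e+00] [-0.60560102  0.55205337 -1.35751358]
lip pred [197.2 263.8]
lip pred [219.7 263.8]
lip pred [190.5 177.1]
lip pred [215.6 177.1]
```

View pics/c5.png

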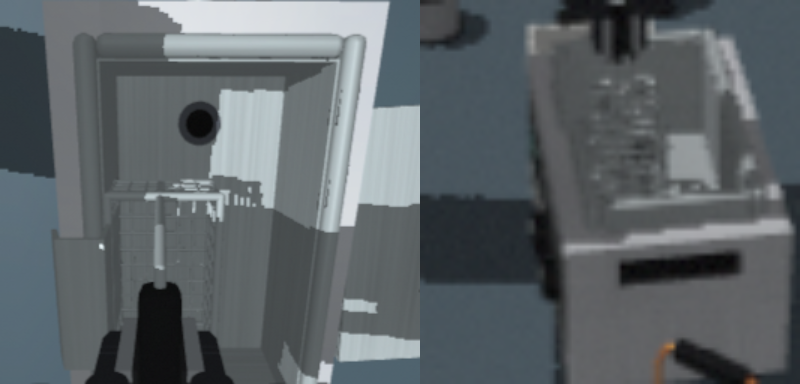

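The crop shows the -x rim at x 75–104 passing under the lip at 53–100, and the basket inside the tank. I'll measure the rim again from here.

```bash
python3 - <<'E'
from h import *
w=load('wrist');g=cv2.cvtColor(w['image'],cv2.COLOR_BGR2GRAY).astype(int)
for y in (90,120,150,165): print(y,list(zip(range(196,226),g[y,196:226].tolist())))
print([(x,g[210,x]) for x in range(180,226)])
c=np.array([.5551,.0715,.17]);th=np.radians(4.9);X=np.array([np.cos(th),np.sin(th),0])
s=ctrl.observe();print('tool',(s['tool_pos']-c)@X)
for x in (200,205,210,215,220): print(x,[((plane(w,x,y,.165)-c)@X).round(4) for y in (90,120,150,165)])
E
```

```text
90 [(196, 115), (197, 115), (198, 115), (199, 115), (200, 104), (201, 92), (202, 91), (203, 93), (204, 95), (205, 97), (206, 98), (207, 98), (208, 98), (209, 97), (210, 94), (211, 93), (212, 90), (213, 86), (214, 80), (215, 89), (216, 96), (217, 84), (218, 74), (219, 75), (220, 75), (221, 74), (222, 75), (223, 75), (224, 75), (225, 74)]
120 [(196, 115), (197, 115), (198, 115), (199, 115), (200, 116), (201, 115), (202, 101), (203, 92), (204, 93), (205, 95), (206, 96), (207, 99), (208, 99), (209, 99), (210, 98), (211, 96), (212, 94), (213, 92), (214, 88), (215, 83), (216, 85), (217, 97), (218, 86), (219, 75), (220, 76), (221, 76), (222, 75), (223, 76), (224, 75), (225, 75)]
150 [(196, 116), (197, 116), (198, 117), (199, 116), (200, 117), (201, 117), (202, 116), (203, 117), (204, 101), (205, 89), (206, 93), (207, 95), (208, 97), (209, 99), (210, 99), (211, 98), (212, 98), (213, 96), (214, 93), (215, 90), (216, 84), (217, 82), (218, 90), (219, 96), (220, 102), (221, 105), (222, 105), (223, 105), (224, 105), (225, 105)]
165 [(196, 117), (197, 117), (198, 117), (199, 117), (200, 116), (201
[... 1036 characters left out ...]
215, np.int64(101)), (216, np.int64(100)), (217, np.int64(99)), (218, np.int64(98)), (219, np.int64(99)), (220, np.int64(90)), (221, np.int64(78)), (222, np.int64(76)), (223, np.int64(76)), (224, np.int64(75)), (225, np.int64(83))]
tool -0.024794205390676814
200 [np.float64(-0.0642), np.float64(-0.0655), np.float64(-0.0669), np.float64(-0.0676)]
205 [np.float64(-0.0607), np.float64(-0.0619), np.float64(-0.0632), np.float64(-0.0638)]
210 [np.float64(-0.0572), np.float64(-0.0583), np.float64(-0.0594), np.float64(-0.06)]
215 [np.float64(-0.0537), np.float64(-0.0547), np.float64(-0.0557), np.float64(-0.0562)]
220 [np.float64(-0.0502), np.float64(-0.051), np.float64(-0.0519), np.float64(-0.0524)]
```

Call:
carry_out([
  [0,0,0.004],
  [0,0,0.008],
  [0,0,0.012],
  [0,0,0.016],
  [0,0,0.02],
  [0,0,0.023],
  [0,0,0.026],
  [0,0,0.026],
], yaw=[0,0,0,0,0,0,0,0], fingers=[1,1,1,1,1,1,1,1])

```text
time: 17.05
tool_pos: [0.5302, 0.0665, 0.3762]
tool_rot: [-3.141, 0.0, 1.656]
wrist_force: [0.1, -0.9, -1.5]
opening: 0.151
grip_force: 59.1
```

Call:
carry_out([
  [0,0,0.001],
  [0,0,0.002],
  [0,0,0.002],
], yaw=[0,0,0], fingers=[1,1,1])

```text
time: 17.35
tool_pos: [0.5304, 0.0665, 0.3747]
tool_rot: [-3.142, 0.0, 1.656]
wrist_force: [-1.2, 0.1, -0.8]
opening: 0.153
grip_force: 59.1
```

Call:
carry_out([
  [0,0,0.001],
  [0,0,0.001],
  [0,0,0.0015],
  [0,0,0.0015],
], yaw=[0,0,0,0], fingers=[1,1,1,1])

```text
time: 17.75
tool_pos: [0.5304, 0.0665, 0.3734]
tool_rot: [3.141, 0.0, 1.656]
wrist_force: [0.2, -0.1, 0.1]
opening: 0.152
grip_force: 59.4
```

Call:
carry_out([
  [0,0,0.0005],
  [0,0,0.001],
  [0,0,0.001],
  [0,0,0.001],
], yaw=[0,0,0,0], fingers=[1,1,1,1])

```text
time: 18.15
tool_pos: [0.5306, 0.0665, 0.3732]
tool_rot: [3.14, 0.0, 1.656]
wrist_force: [-1.3, 0.2, 7.9]
opening: 0.152
grip_force: 60.4
```

Seated, at the expected height. I'll release slowly and rise.

Call:
carry_out([
  [0,0,-0.001],
  [0,0,-0.001],
  [0,0,-0.001],
  [0,0,-0.001],
  [0,0,-0.001],
  [0,0,-0.001],
  [0,0,-0.001],
  [0,0,-0.001],
], yaw=[0,0,0,0,0,0,0,0], fingers=[1,0.7,0.5,0.3,0.1,-0.1,-0.3,-0.3], force=20)

```text
time: 18.95
tool_pos: [0.5304, 0.0665, 0.3732]
tool_rot: [-3.142, 0.0, 1.656]
wrist_force: [0.3, -0.1, 0.5]
opening: 0.647
grip_force: 0.0
```

Call:
carry_out([
  [0,0,-0.01],
  [0,0,-0.03],
  [0,0,-0.06],
  [0,0,-0.1],
  [0,0,-0.13],
  [0,0,-0.15],
  [0,0,-0.15],
  [0,0,-0.15],
], yaw=[0,0,0,0,0,0,0,0], fingers=[-0.3,-0.3,-0.3,-0.3,-0.3,-0.3,-0.3,-0.3])

```text
time: 19.75
tool_pos: [0.5302, 0.0665, 0.5236]
tool_rot: [3.141, 0.0, 1.656]
wrist_force: [0.2, -0.5, -0.3]
opening: 0.65
grip_force: 0.0
```

```bash
python3 - <<'E'
from h import *
w=cap('wrist');b=cap('side');a=cap('top')
print(proj(w,[.5304,.0665,.218]))
o=np.zeros((600,800,3),np.uint8);o[:384,:512]=w['image'];o[:288,512:]=cv2.resize(b['image'][140:212,215:287],(288,288));o[300:588,512:]=cv2.resize(a['image'][130:226,150:246],(288,288))
cv2.imwrite('pics/c6.png',o)
E
```

```text
[256.58539624 178.99408587]
```

View pics/c6.png

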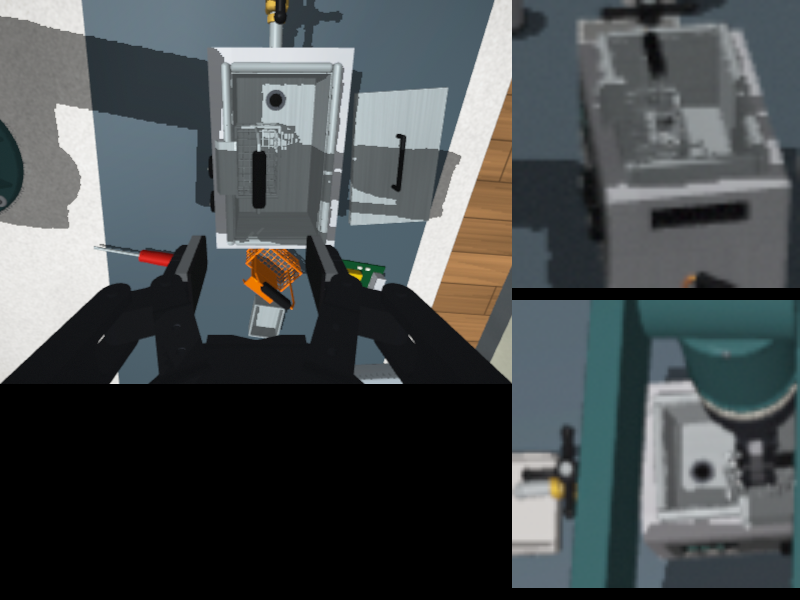

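The basket hangs with its lip over the -x rim. The grip is at (259,180), against a predicted (257,179). The handle is still at its stop position, so I'm handing in.

```bash
python3 -c "
from bench import ctrl
print(ctrl.job_done())"
```

```text
the job is handed in; nothing more can be done
None
```

I turned the drain valve clockwise to its stop, hung the basket by its lip on the tank's -x rim and let go, then handed the job in at about 20 s; the hand-in returned no verdict.

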